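# Set up the photo box and hold the model up

### The arm

A 7-joint arm with a two-finger parallel gripper is mounted at the origin on the work surface. World frame = base frame: x ahead of the robot, y to its left, z up, the work surface at z = 0. Lengths are in m, angles in rad, forces in N, time in s.
With the tool pointing down it reaches from about 0.4 to 0.875 m from the base axis. Payload 19.3 kg.
Tool frame: the origin (TCP) lies midway between the tips of the shut fingers; the grasp point (between the pads) lies 19 mm behind it; x points along the fingers, y is the direction in which the jaws open and shut, and the axes are right-handed (so a half turn about x gives the same grasp; the last joint's range is limited). The gripper opens to 85 mm and grips with 20 to 120 N. Pads are 22 mm wide; open, the fingers measure 114 mm over their backs; the gripper's body (76 mm by 85 mm) begins 54 mm behind the grasp point. The pads swing forward as they close: fully open they stand 13 mm farther back than shut.
Start: joints at [1.104, 0.521, -0.036, 1.599, 0.021, 1.021, -0.113], TCP at [0.242, -0.576, 0.231] pointing down, gripper open.
Joint ranges: [-2.91, 2.91], [-0.3, 2.13], [-1.5, 1.42], [0.17, 2.43], [-1.26, 4.41], [0.16, 1.93], [-2.52, 2.52]. Speed limits (rad/s): [1.89, 1.89, 2.39, 2.39, 3.01, 3.01, 3.01].

### API

Orientations are given as [roll, pitch, yaw] about the fixed x, y, z axes, in that order (R = Rz(yaw) Ry(pitch) Rx(roll)).
In Python, from workcell import telemetry, vision, workorder gives the robot as it stands. The module is installed in compiled form; this text tells all that it offers.
- The arm moves only by the tool play_rows, never from a script. Its argument "deltas" is a list of rows, each a list of 7 numbers: the shift along the world's x, y, z in mm, then the turn, a rotation vector about the world's x, y, z in degrees, then the finger opening in mm, from 0 to 85.4. In form: [[x, y, z, wx, wy, wz, jaw], ...]. A call has 1 to 8 rows; each row shifts and turns the commanded pose from where the row before left it; what a row does not reach is not made up. A row lasts 1/8 s, in which the tool goes at most 62.5 mm and 10.7 degrees, less where a joint would pass 70% of its speed; a pose out of reach is approached as far as the arm can. A call with a gripper value outside its range is refused whole. The fingers move at their own pace and stop on an object; "grip_force" is the grip in N (left out, the last holds). Time passes only in rows, so rows that do not move let the fingers close. It gives the time, the measured TCP pose, the force and the opening at its end, in the units of the state.
- telemetry.observe(): the state, without advancing time (a new reading comes with each control period).
- vision.grab_frame(name): name is "scene" or "top" or "wrist"; returns the picture (400x640x3 uint8, red, green, blue); there is no depth.
- vision.camera_info(name): a dict with "mtx" (3x3 intrinsics, pixels), "rvec" (rotation vector, rad) and "tvec" (3), from world to camera coordinates, as OpenCV has them. Camera axes: x right, y down, z forward; pixel columns grow to the right and rows downward; lengths in m; the calibration is good to about 2 mm. A picture is of the moment at which its call begins: read the wrist's pose just before it. camera_info takes no time and is no camera call; for the wrist camera it gives the pose at the moment of the call.
- workorder.job_done(): hands the job in, once; it reports no verdict.
The state is a dict: "clock": time; "qpos": joint angles; "qd": joint speeds; "joint_efforts": joint torques, N m; "position": TCP position; "tool_rot": TCP orientation; "force": force on the tool from outside, world axes, zero at the start; "moment": the same for the moment, N m; "grip_width": finger opening in m.
Only numpy, scipy, OpenCV 4.12 (cv2) and the standard library are available. Lean on these libraries where they do the work, as an engineer would, in place of code of your own. Each camera call takes 0.05 s, during which the arm holds its last target. There are 200 camera calls.

### The job

Get the photo stand ready for a picture of the jaw model: first raise the three folded-down grey panels until they stand upright around the model as an open box. Then swing the cam lever up until it stands straight upright, where the stage with the model is at its highest, and keep hold of it there with the gripper: the lever springs back, so finish while still holding it. Keep the model standing on its stage and leave the spare model, the cup and the phone alone.

Things in the scene. Friction and masses are not known exactly. Their poses are not given: they have to be found in the camera images.
- stand: White photo stand, fixed: square frame 104 x 104 mm, 62 mm high, on a 150 x 120 x 6 mm foot plate. Origin: centre of the frame at bench level, z up. Its +x side (away from the robot) is cut out and has a fixed sill (top 74 mm up), the cam and the lever; the other three sides carry hinged grey panels. The cam's axle runs along stand x at y = 0, z = 36 mm.
- stage (a joint): Lift in m of the stage, an aluminium plate 72 x 72 mm in the middle of the frame on which the jaw model stands. Driven by the cam only: 0 at rest (its top 67 mm above the bench), about 0.009 at full lift.
- cam_lever: Steel cam lever on the stand's +x side: arm 8 mm thick (stand x 60 to 68 mm), 16 mm wide, 95 mm from axle to handle. Its handle is a round black rod, 14 mm in diameter, that sticks out from the arm's end along stand +x, from x = 68 to 114 mm. Origin on the axle at stand x = 32 mm, 36 mm above the bench.
- lever_grip (a point): Point on the axis of the handle rod, 26 mm out from the arm (stand x = 94 mm), 95 mm from the axle. At rest the lever leans 1.2 rad from upright to stand -y and this point is 70 mm above the bench; upright, it is 131 mm up, straight above the axle. The rod may be pinched from above across stand y; it turns in the grip as the lever swings.
- cam (a joint): Lever angle, rad: 0 at rest on its stop, growing as the lever swings up from stand -y towards +y. At 1.2 it stands straight upright and the stage is highest; beyond (stop at 1.9) the stage sinks again. A spring always pulls it back to 0 (about 1.7 N at the handle at rest, 3.2 N upright): it falls back if let go.
- model_center (a point): Jaw training model standing on the stage: plaster base 46 x 56 x 12 mm with gum arch and teeth, 25 mm high in all, loose, about 90 g. The point is its centre, 12 mm above its underside.
- panel_left (a joint): Hinge of the left (stand +y) panel, rad: 0 = lying flat, pointing outward to stand +y; 1.57 = upright against its stop. Stiff: it stays where it is left. A grey plate 84 mm wide, 56 mm high, 5 mm thick; the hinge line runs along stand x through (0, 0.048, 0.062) m in the stand's frame.
- panel_left_grip (a point): Centre of the left panel's grip: a pin 14 mm in diameter, 16 mm long, parallel to the hinge, on a stalk 22 mm beyond the middle of the free edge: 78 mm from the hinge line, 2.5 mm to the upper (inner) side. May be pinched from above over its flat ends, closing along stand x, and carried in an arc; it turns in the grip. 64 mm above the bench when flat, 140 mm when upright.
- panel_right (a joint): Hinge of the right (stand -y) panel, rad: 0 = lying flat, pointing outward to stand -y; 1.57 = upright against its stop. Stiff: it stays where it is left. A grey plate 84 mm wide, 56 mm high, 5 mm thick; the hinge line runs along stand x through (0, -0.048, 0.062) m in the stand's frame.
- panel_right_grip (a point): Centre of the right panel's grip: a pin 14 mm in diameter, 16 mm long, parallel to the hinge, on a stalk 22 mm beyond the middle of the free edge: 78 mm from the hinge line, 2.5 mm to the upper (inner) side. May be pinched from above over its flat ends, closing along stand x, and carried in an arc; it turns in the grip. 64 mm above the bench when flat, 140 mm when upright.
- panel_near (a joint): Hinge of the near (stand -x, the side towards the robot) panel, rad: 0 = lying flat, pointing outward to stand -x; 1.57 = upright against its stop. Stiff: it stays where it is left. A grey plate 84 mm wide, 56 mm high, 5 mm thick; the hinge line runs along stand y through (-0.048, 0, 0.062) m in the stand's frame.
- panel_near_grip (a point): Centre of the near panel's grip: a pin 14 mm in diameter, 16 mm long, parallel to the hinge, on a stalk 22 mm beyond the middle of the free edge: 78 mm from the hinge line, 2.5 mm to the upper (inner) side. May be pinched from above over its flat ends, closing along stand y, and carried in an arc; it turns in the grip. 64 mm above the bench when flat, 140 mm when upright.
- spare_model: A second jaw model, 46 x 56 x 25 mm, on the bench well to the left; origin under its centre. To be left alone.
- rinse_cup: White plastic cup, 70 mm in diameter, 85 mm high, on the bench; origin under its centre. To be left alone.
- phone: Black phone lying flat, 148 x 72 x 9 mm, on the bench; origin under its centre. To be left alone.
Mind the look-alikes: they are no part of the job. What is shaped like the part that bears model_center but yellow is not meant.

How it is judged:
On the way, in this order (a step that is already met when the one before it is completed fails the run):
1. all three panels stand upright, the lever still down (value of joint each of panel_left, panel_right, panel_near above 1.4 rad and value of joint cam below 0.5 rad), for 0.2 s.
2. the lever is held upright by the fingers, the panels still upright (value of joint each of panel_left, panel_right, panel_near above 1.4 rad and value of joint cam between 1.05 and 1.35 rad and contact force between the fingers and cam_lever above 0.5 N), for 0.5 s.
At the end, for the whole second after the job is handed in: The three panels are within 0.17 rad of upright, the lever is still and within 0.15 rad of upright with the fingers pressing on it (over 0.5 N), the model stands level (0.12 rad) on the raised stage within 20 mm of its middle, and the spare model, cup and phone are within 30 mm of where they were (all of step 2 and velocity of joint cam between -0.1 and 0.1 rad/s and horizontal distance between model_center and stand below 0.02 m and z of model_center in the frame of stand between 0.084 and 0.094 m and angle between model_center's own z axis and vertical below 0.12 rad and distance of each of spare_model, rinse_cup, phone from where it was at the start of the episode below 0.03 m); the arm keeps its last pose, push and grip.
It fails at once if the model is knocked over or off the stage (angle between model_center's own z axis and vertical above 0.5 rad or horizontal distance between model_center and stand above 0.035 m).
It fails at once if the spare model, the cup or the phone is disturbed (distance of any of spare_model, rinse_cup, phone from where it was at the start of the episode above 0.03 m).
It also fails if it takes over 72 s, if anything falls off the work surface, if the arm or the gripper's body presses on something with over 40 N, if the wrist force passes 120 N, or if a joint passes its speed limit or range.

## Working session

There is one attempt and no reset: what is moved stays moved. The work goes in short steps, Python scripts to look and compute and a tool call to move; the robot and the scene stay as the last step left them, time stands still between calls to the robot, and variables do not carry over. Pictures are saved under pics/ and viewed, about 8 in all and at most 12, crops included, and the job is handed in when it is done.

Besides the shell and the picture viewer there is one more tool, called after "Request:" by a JSON object that holds its "op" and its "data". play_rows: Moves the arm, as the interface text tells. Its arguments: {"type":"object","properties":{"deltas":{"type":"array","items":{"type":"array","items":{"type":"number"}}},"grip_force":{"type":"number"}},"required":["deltas"]}

```bash
mkdir -p pics; python3 - <<'E'
from workcell import telemetry, vision
import cv2
s=telemetry.observe();print(s)
for n in("top","scene"):
    i=vision.grab_frame(n);cv2.imwrite(f"pics/{n}0.png",i[:,:,::-1]);print(vision.camera_info(n))
E
```

```text
{'clock': 0.0, 'qpos': array([ 1.1037737 ,  0.5220122 , -0.03631274,  1.59998832,  0.02121695,
        1.02105395, -0.11280071]), 'qd': array([-0.0009588 , -0.00030014, -0.00034772, -0.00151854,  0.00141552,
        0.00052698, -0.00183911]), 'joint_efforts': array([-1.17417432e-03, -9.27132940e+01,  1.97933257e+00, -3.69943821e+01,
        1.78929884e-02,  8.14141065e-03,  4.41155976e-05]), 'position': array([ 0.24139053, -0.57616247,  0.23073406]), 'tool_rot': array([-1.48117438,  1.56971986,  2.05722601]), 'force': array([-0.48745694,  0.68179493, -0.28320731]), 'moment': array([ 0.00181139,  0.01298255, -0.0034339 ]), 'grip_width': 0.08505391220704339}
{'mtx': array([[496.24828465,   0.        , 323.96225067],
       [  0.        , 496.24828465, 200.1529198 ],
       [  0.        ,   0.        ,   1.        ]]), 'rvec': array([ 2.11706984, -2.11024011,  0.22266701]), 'tvec': array([-0.02500892,  0.60729523,  1.50483468])}
{'mtx': array([[380.13349969,   0.        , 321.66538654],
       [  0.        , 380.13349969, 201.95626751],
       [  0.        ,   0.        ,   1.        ]]), 'rvec': array([ 2.06005952,  1.67921692, -0.5110781 ]), 'tvec': array([-0.12290777, -0.43056574,  1.34817841])}
```

View pics/top0.png

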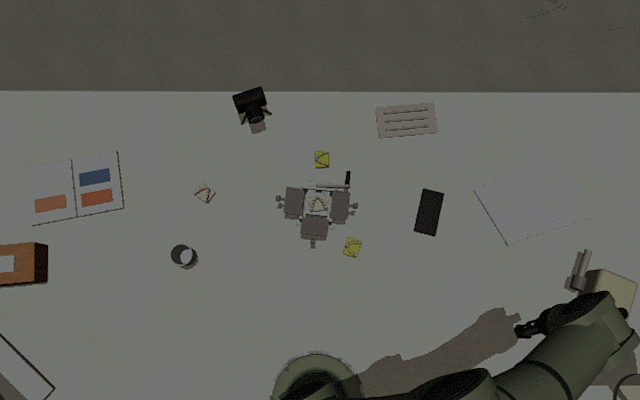

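View pics/scene0.png

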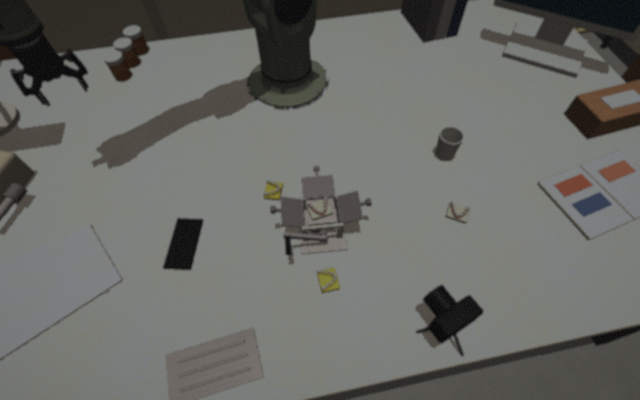

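The top view shows the stand at about (317,205), with its pins at about (279,199), (355,206) and (313,243), and the lever handle at (348,178). Four things look like the jaw model. The one on the stage at (317,203) is white and stands in the frame, so it is the one meant. The yellow ones at (352,247) and (321,159) are decoys, and the one at (204,193) is the spare. I'll confirm this in an enlarged crop.

```bash
python3 - <<'E'
import cv2,numpy as np
i=cv2.imread("pics/top0.png")[145:265,260:380]
i=cv2.convertScaleAbs(cv2.resize(i,None,fx=5,fy=5,interpolation=cv2.INTER_CUBIC),alpha=1.7)
cv2.imwrite("pics/topc.png",i)
E
```

```text
(no output)
```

View pics/topc.png

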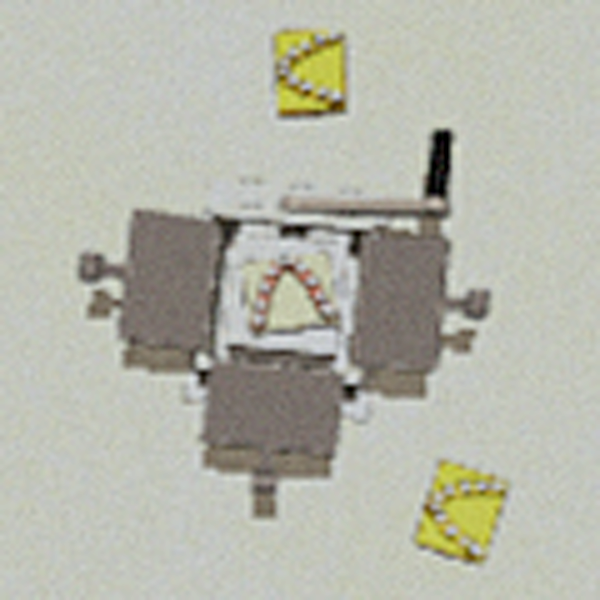

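The crop confirms it: the white model with the red gum arch is on the stage, and both yellow ones lie on the bench. Next I'll compute the stand pose from the pins.

```bash
cat >h.py <<'E'
import numpy as np,cv2
from workcell import telemetry,vision
def ray(ci,uv,z):
    R=cv2.Rodrigues(ci["rvec"])[0];c=-R.T@ci["tvec"]
    p=cv2.undistortPoints(np.array([[uv]],float),ci["mtx"],None)[0,0]
    d=R.T@np.array([*p,1]);return c+d*(z-c[2])/d[2]
def proj(ci,P):return cv2.projectPoints(np.array(P,float).reshape(-1,3),ci["rvec"],ci["tvec"],ci["mtx"],None)[0][:,0]
E
python3 - <<'E'
from h import *
ci=vision.camera_info("top")
f=lambda u,v,z=.064:ray(ci,(260+(u+.5)/5-.5,145+(v+.5)/5-.5),z)
L,Rr,N,H=f(92,266),f(477,303),f(265,484),f(442,133,.070)
print(L,Rr,N,H,np.linalg.norm(L-Rr))
c=(L+Rr)/2;d=L-Rr;yaw=np.arctan2(-d[0],d[1]);print("c",c,"yaw",yaw)
T=lambda x,y:c[:2]+np.array([[np.cos(yaw),-np.sin(yaw)],[np.sin(yaw),np.cos(yaw)]])@[x,y]
print("nearpred",T(-.126,0),"handle tip pred",T(.114,-.0885))
cs=vision.camera_info("scene")
print(proj(cs,[[*T(0,.126),.064],[*T(0,-.126),.064],[*T(-.126,0),.064],[*T(.094,-.0885),.07]]))
E
```

```text
[0.61426529 0.12221691 0.064     ] [ 0.59128363 -0.1209134   0.064     ] [0.47626419 0.01183899 0.064     ] [ 0.70042669 -0.09931528  0.07      ] 0.24421405479204084
c [0.60277446 0.00065176 0.064     ] yaw -0.09424406428919917
nearpred [0.47733361 0.01250894] handle tip pred [ 0.70794031 -0.09818344]
[[368.93038567 208.71498096]
 [270.87598312 218.19390421]
 [315.46750853 174.28531946]
 [287.48142479 248.99178614]]
```

```bash
python3 - <<'E'
import cv2,numpy as np
i=cv2.imread("pics/scene0.png")[155:275,255:385]
i=cv2.convertScaleAbs(cv2.resize(i,None,fx=5,fy=5,interpolation=cv2.INTER_CUBIC),alpha=1.7)
cv2.imwrite("pics/scenec.png",i)
E
```

```text
(no output)
```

View pics/scenec.png

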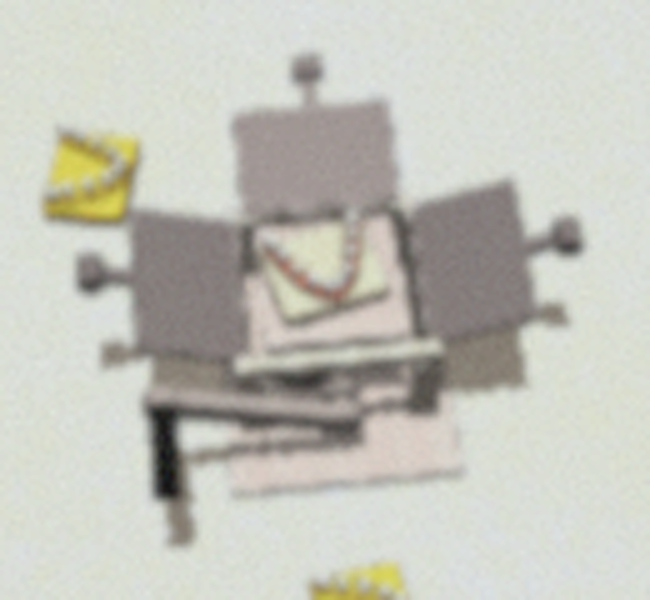

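The scene crop shows the pins at (568,237), (91,273) and (307,70), and the rod from (163,408) to (168,497) in crop pixels. I'll triangulate these with the top view.

```bash
python3 - <<'E'
from h import *
a,b=vision.camera_info("top"),vision.camera_info("scene")
P=lambda c:c["mtx"]@np.c_[cv2.Rodrigues(c["rvec"])[0],c["tvec"]]
t=np.array([(92,266),(477,303),(265,484),(441,133),(436,200),(285,203)],float);s=np.array([(568,237),(91,273),(307,70),(168,494),(163,406),(360,422)],float)
t=(t+.5)/5-.5+[260,145];s=(s+.5)/5-.5+[255,155]
X=cv2.triangulatePoints(P(a),P(b),t.T,s.T);X=(X[:3]/X[3]).T;print(X.round(4))
print(abs(proj(a,X)-t).max(1),abs(proj(b,X)-s).max(1))
E
```

```text
[[ 0.6092  0.1211  0.0888]
 [ 0.5851 -0.1175  0.0952]
 [ 0.4739  0.0128  0.0844]
 [ 0.7002 -0.0978  0.071 ]
 [ 0.6553 -0.0937  0.0753]
 [ 0.6629  0.0023  0.035 ]]
[0.38881023 0.42250993 0.44679789 0.26657227 0.3951339  0.43564469] [0.8321379  0.88488607 0.86754515 0.60246146 0.86595347 0.95201438]
```

```bash
cat >>h.py <<'E'
C=np.array([.5965,.0015]);YAW=-.10
M=np.array([[np.cos(YAW),-np.sin(YAW)],[np.sin(YAW),np.cos(YAW)]])
def W(x,y,z):return np.array([*(C+M@[x,y]),z])
def pin(which,th):
    r=.048+.078*np.cos(th)-.0025*np.sin(th);z=.062+.078*np.sin(th)+.0025*np.cos(th)
    return W(*{"L":(0,r),"R":(0,-r),"N":(-r,0)}[which],z)
def rot():
    from scipy.spatial.transform import Rotation as Ro
    return Ro.from_euler("xyz",telemetry.observe()["tool_rot"]).as_matrix()
E
python3 - <<'E'
from h import *
R=rot();print(R.round(3),np.degrees(np.arctan2(R[1,1],R[0,1])))
for w,t in(("L",.34),("R",.39),("N",.255)):print(w,pin(w,t).round(4))
print(W(.094,-.0885,.07))
E
```

```text
[[-0.     0.386 -0.922]
 [ 0.001 -0.922 -0.386]
 [-1.    -0.001  0.   ]] -67.2647414853388
L [0.6086 0.1216 0.0904]
R [ 0.5846 -0.1171  0.094 ]
N [0.4743 0.0138 0.0841]
[ 0.68119513 -0.09594221  0.07      ]
```

Request:
{"op": "play_rows", "data": {"deltas": [[21, 29, 0, 0, 0, 3.85, 50], [21, 29, 0, 0, 0, 3.85, 50], [21, 29, 0, 0, 0, 3.85, 50], [21, 29, 0, 0, 0, 3.85, 50], [21, 29, 0, 0, 0, 3.85, 50], [21, 29, 0, 0, 0, 3.85, 50], [21, 29, 0, 0, 0, 3.85, 50], [21, 29, 0, 0, 0, 3.85, 50]], "grip_force": 40}}

```text
clock: 1.1
position: [0.41, -0.3434, 0.2311]
tool_rot: [-1.549, 1.57, 2.529]
force: [0.4, -1.3, 0.0]
grip_width: 0.0501
```

Request:
{"op": "play_rows", "data": {"deltas": [[21, 29, -6, 0, 0, 3.85, 50], [21, 29, -6, 0, 0, 3.85, 50], [21, 29, -6, 0, 0, 3.85, 50], [21, 29, -6, 0, 0, 3.85, 50], [21, 29, -6, 0, 0, 3.85, 50], [21, 29, -6, 0, 0, 3.85, 50], [21, 29, -6, 0, 0, 3.85, 50], [0, 0, 0, 0, 0, 0, 50]]}}

```text
clock: 2.1
position: [0.5573, -0.1387, 0.1886]
tool_rot: [-2.585, 1.569, 1.966]
force: [-1.4, -0.5, -0.3]
grip_width: 0.0499
```

```bash
python3 - <<'E'
from h import *
for _ in range(6):
    ci=vision.camera_info("wrist");i=vision.grab_frame("wrist")
s=telemetry.observe();R=rot();print(s["clock"],s["position"],s["qpos"].round(2),s["force"],np.degrees(np.arctan2(R[1,1],R[0,1])),R[:,0])
i=i[:,:,::-1].copy();cv2.imwrite("pics/w1raw.png",i)
for p in [pin("R",.39),pin("N",.255),W(.094,-.0885,.07),W(.114,-.0885,.07),W(.052,.052,.062),W(-.052,-.052,.062)]:
    u=proj(ci,p)[0];print(p.round(3),u.round(1));cv2.circle(i,(int(round(u[0])),int(round(u[1]))),3,(0,0,255),1)
cv2.imwrite("pics/w1.png",cv2.convertScaleAbs(i,alpha=1.5))
E
```

```text
2.4 [ 0.55614207 -0.14243315  0.1894526 ] [ 0.42  0.51 -0.38  1.77  0.23  0.91 -0.23] [ 0.05289554  0.42847651 -0.48141336] -9.61286272659797 [-2.03316636e-06 -4.45450493e-04 -9.99999901e-01]
[ 0.585 -0.117  0.094] [352.5 168.1]
[0.474 0.014 0.084] [179.7  18.3]
[ 0.681 -0.096  0.07 ] [458.1 120.9]
[ 0.701 -0.098  0.07 ] [481.6 119.3]
[0.653 0.048 0.062] [407.4 -66.4]
[ 0.54  -0.045  0.062] [285.2  88.9]
```

View pics/w1.png

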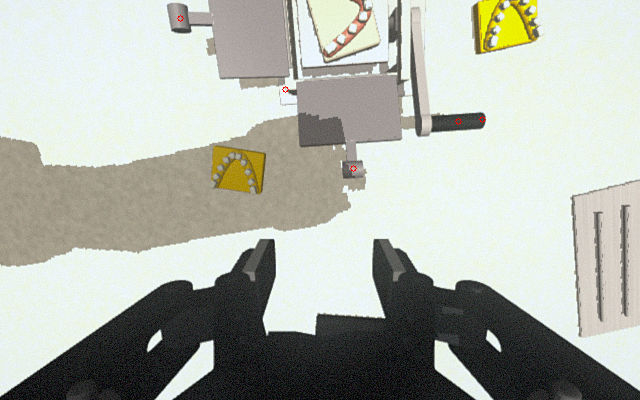

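The wrist view shows the predicted points lying on the right pin (353,168), the near pin (180,18) and the rod (458,121), so the stand pose is good. I'll grasp the right pin next.

Request:
{"op": "play_rows", "data": {"deltas": [[14, 13, -10, 0, 0, 2, 50], [14, 12, -20, 0, 0, 1.9, 50], [0, 0, -20, 0, 0, 0, 50], [0, 0, 0, 0, 0, 0, 50], [0, 0, 0, 0, 0, 0, 50]]}}

```text
clock: 3.02
position: [0.5849, -0.1164, 0.1398]
tool_rot: [1.697, 1.57, 0.028]
force: [-0.5, -0.9, 0.8]
grip_width: 0.0498
```

Request:
{"op": "play_rows", "data": {"deltas": [[0, -0.5, -20, 0, 0, 0, 50], [0, 0, -20, 0, 0, 0, 50], [0, 0, -20, 0, 0, 0, 50], [0, 0, 0, 0, 0, 0, 50], [0, 0, 0, 0, 0, 0, 10], [0, 0, 0, 0, 0, 0, 10], [0, 0, 0, 0, 0, 0, 10], [0, 0, 0, 0, 0, 0, 10]]}}

```text
clock: 4.03
position: [0.5842, -0.1173, 0.0796]
tool_rot: [-0.677, 1.57, -2.346]
force: [-5.2, -1.5, 2.8]
grip_width: 0.015
```

```bash
python3 - <<'E'
from h import *
for w,t in(("R",.39),("L",.34),("N",.255)):
    p=np.array([pin(w,a) for a in np.linspace(t,1.58,15)]);print(w,np.diff(p,axis=0).round(4).tolist()) if 0 else print(w,(np.diff(p,axis=0)*1000).round(1).tolist())
E
```

```text
R [[0.3, 3.0, 5.9], [0.3, 3.4, 5.7], [0.4, 3.9, 5.3], [0.4, 4.3, 5.0], [0.5, 4.8, 4.6], [0.5, 5.1, 4.2], [0.5, 5.5, 3.7], [0.6, 5.8, 3.2], [0.6, 6.0, 2.7], [0.6, 6.2, 2.2], [0.6, 6.4, 1.7], [0.7, 6.5, 1.1], [0.7, 6.6, 0.6], [0.7, 6.6, 0.0]]
L [[-0.3, -2.8, 6.3], [-0.3, -3.3, 6.0], [-0.4, -3.8, 5.7], [-0.4, -4.3, 5.4], [-0.5, -4.8, 5.0], [-0.5, -5.2, 4.5], [-0.6, -5.6, 4.0], [-0.6, -5.9, 3.5], [-0.6, -6.2, 3.0], [-0.6, -6.4, 2.4], [-0.7, -6.6, 1.8], [-0.7, -6.8, 1.2], [-0.7, -6.8, 0.6], [-0.7, -6.9, 0.0]]
N [[2.4, -0.2, 7.0], [3.1, -0.3, 6.7], [3.7, -0.4, 6.4], [4.3, -0.4, 6.0], [4.8, -0.5, 5.6], [5.3, -0.5, 5.1], [5.8, -0.6, 4.6], [6.2, -0.6, 4.0], [6.5, -0.7, 3.4], [6.8, -0.7, 2.8], [7.0, -0.7, 2.1], [7.2, -0.7, 1.4], [7.3, -0.7, 0.7], [7.3, -0.7, 0.0]]
```

Request:
{"op": "play_rows", "data": {"deltas": [[0.3, 3.0, 5.9, 0, 0, 0, 10], [0.3, 3.4, 5.7, 0, 0, 0, 10], [0.4, 3.9, 5.3, 0, 0, 0, 10], [0.4, 4.3, 5.0, 0, 0, 0, 10], [0.5, 4.8, 4.6, 0, 0, 0, 10], [0.5, 5.1, 4.2, 0, 0, 0, 10], [0.5, 5.5, 3.7, 0, 0, 0, 10]]}}

```text
clock: 4.9
position: [0.5872, -0.0865, 0.1139]
tool_rot: [-1.439, 1.57, -3.107]
force: [-4.8, -1.2, -4.7]
grip_width: 0.0149
```

Request:
{"op": "play_rows", "data": {"deltas": [[0.6, 5.8, 3.2, 0, 0, 0, 10], [0.6, 6.0, 2.7, 0, 0, 0, 10], [0.6, 6.2, 2.2, 0, 0, 0, 10], [0.6, 6.4, 1.7, 0, 0, 0, 10], [0.7, 6.5, 1.1, 0, 0, 0, 10], [0.7, 6.6, 0.6, 0, 0, 0, 10], [0.7, 6.6, 0, 0, 0, 0, 10], [0, 0, 0, 0, 0, 0, 10]]}}

```text
clock: 5.9
position: [0.5918, -0.0421, 0.1257]
tool_rot: [-1.052, 1.571, -2.721]
force: [-7.0, -0.5, 2.6]
grip_width: 0.0148
```

Request:
{"op": "play_rows", "data": {"deltas": [[0.2, 2, 0, 0, 0, 0, 10], [0, 0, 0, 0, 0, 0, 10]]}}

```text
clock: 6.15
position: [0.592, -0.0405, 0.1257]
tool_rot: [-0.631, 1.571, -2.299]
force: [-7.6, -1.3, 2.9]
grip_width: 0.0149
```

Request:
{"op": "play_rows", "data": {"deltas": [[0.2, 2, 0, 0, 0, 0, 10], [0, 0, 0, 0, 0, 0, 10]]}}

```text
clock: 6.4
position: [0.5922, -0.0386, 0.1256]
tool_rot: [-0.711, 1.571, -2.38]
force: [-6.7, -1.5, 1.5]
grip_width: 0.0149
```

Request:
{"op": "play_rows", "data": {"deltas": [[0.2, 2, 0, 0, 0, 0, 10], [0, 0, 0, 0, 0, 0, 10]]}}

```text
clock: 6.65
position: [0.5923, -0.0366, 0.1255]
tool_rot: [-0.95, 1.57, -2.619]
force: [-5.9, -2.2, -1.0]
grip_width: 0.0148
```

```bash
python3 - <<'E'
from h import *
ci=vision.camera_info("wrist");i=vision.grab_frame("wrist")[:,:,::-1].copy()
s=telemetry.observe();print(s["position"],s["force"])
for p in [pin("L",.34),pin("N",.255),W(.094,-.0885,.07),W(.052,.052,.062),W(-.042,-.048,.062),W(-.042,-.048,.118),W(.042,-.048,.118)]:
    u=proj(ci,p)[0];print(u.round());cv2.circle(i,(int(round(u[0])),int(round(u[1]))),3,(0,0,255),1)
cv2.imwrite("pics/w2.png",cv2.convertScaleAbs(i,alpha=1.5))
E
```

```text
[ 0.59234515 -0.0366117   0.12551011] [-6.86282217 -1.23177132 -0.31604481]
[324. -72.]
[127. 167.]
[448. 282.]
[403.  83.]
[267. 227.]
[248. 262.]
[399. 262.]
```

View pics/w2.png

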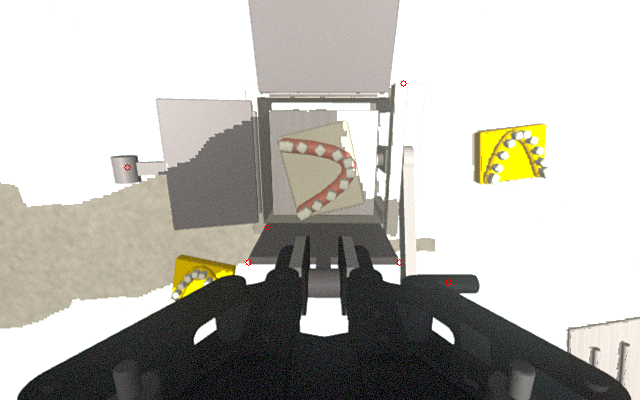

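The wrist view shows the right panel's edge at row 262, where upright is predicted, and the pin held at (325,283). The model is untouched. I'll release it and move to the left pin.

Request:
{"op": "play_rows", "data": {"deltas": [[0, 0, 0, 0, 0, 0, 45], [0, 0, 0, 0, 0, 0, 45], [0, 0, 0, 0, 0, 0, 45], [0, 0, 20, 0, 0, 0, 45], [0, 0, 30, 0, 0, 0, 45], [0, 0, 20, 0, 0, 0, 45], [0, 0, 0, 0, 0, 0, 45]]}}

```text
clock: 7.58
position: [0.5934, -0.0368, 0.1966]
tool_rot: [1.649, 1.568, -0.02]
force: [-0.9, -0.3, -0.9]
grip_width: 0.0449
```

Request:
{"op": "play_rows", "data": {"deltas": [[3, 26, 0, 0, 0, 0, 50], [3, 26, 0, 0, 0, 0, 50], [3, 26, 0, 0, 0, 0, 50], [3, 26, 0, 0, 0, 0, 50], [2, 26, 0, 0, 0, 0, 50], [2, 28, 0, 0, 0, 0, 50], [0, 0, -20, 0, 0, 0, 50], [0, 0, 0, 0, 0, 0, 50]]}}

```text
clock: 8.57
position: [0.6076, 0.121, 0.1733]
tool_rot: [-1.227, 1.568, -2.895]
force: [-0.1, -0.8, 0.5]
grip_width: 0.05
```

```bash
python3 - <<'E'
from h import *
vision.grab_frame("top");vision.grab_frame("top")
t=vision.grab_frame("top")[:,:,::-1].copy();s0=vision.camera_info("scene");sc=vision.grab_frame("scene")[:,:,::-1].copy()
s=telemetry.observe();R=rot();print(s["position"],s["force"],np.degrees(np.arctan2(R[1,1],R[0,1])))
for p in [pin("R",1.57),W(-.042,-.048,.118),W(.042,-.048,.118),W(-.042,-.043,.118),W(.042,-.043,.118)]:
    u=proj(s0,p)[0];print(u.round(1))
c=sc[155:275,255:385];c=cv2.convertScaleAbs(cv2.resize(c,None,fx=5,fy=5,interpolation=cv2.INTER_CUBIC),alpha=1.7)
for p in [pin("R",1.57),W(-.042,-.048,.118),W(.042,-.048,.118)]:
    u=(proj(s0,p)[0]-[255,155]+.5)*5-.5;cv2.circle(c,(int(u[0]),int(u[1])),4,(0,0,255),1)
cv2.imwrite("pics/s2.png",c)
E
```

```text
[0.60876866 0.12083381 0.17566048] [-0.27238114  0.44238783  0.77434087] -5.65275246928895
[300.6 196.4]
[299.  187.5]
[301.3 216.2]
[301.  187.3]
[303.4 216. ]
```

View pics/s2.png

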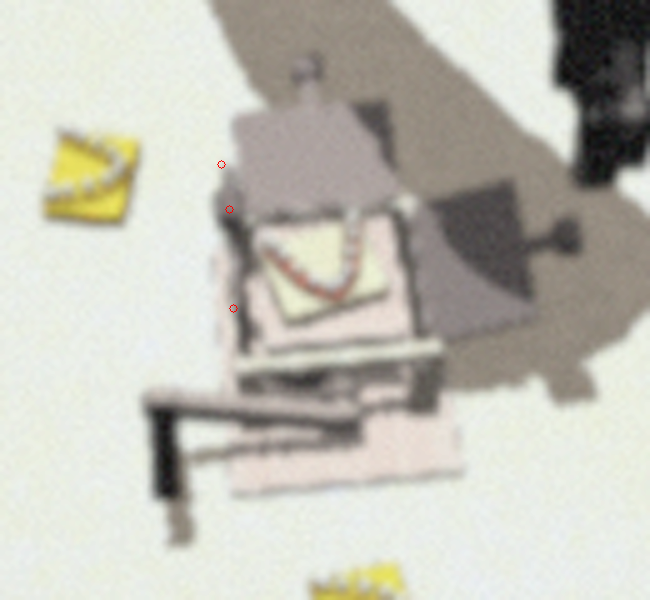

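The scene crop shows the right panel edge-on at about x=228, so it is upright. I'll descend on the left pin.

Request:
{"op": "play_rows", "data": {"deltas": [[0, 0.5, -25, 0, 0, 0, 50], [0, 0, -25, 0, 0, 0, 50], [0, 0, -25, 0, 0, 0, 50], [0, 0, -25, 0, 0, 0, 50], [0, 0, 0, 0, 0, 0, 10], [0, 0, 0, 0, 0, 0, 10], [0, 0, 0, 0, 0, 0, 10], [0, 0, 0, 0, 0, 0, 10]]}}

```text
clock: 9.78
position: [0.6083, 0.1218, 0.0764]
tool_rot: [-2.575, 1.571, 2.039]
force: [-5.1, 0.4, -0.1]
grip_width: 0.0144
```

Request:
{"op": "play_rows", "data": {"deltas": [[-0.3, -2.8, 6.3, 0, 0, 0, 10], [-0.3, -3.3, 6.0, 0, 0, 0, 10], [-0.4, -3.8, 5.7, 0, 0, 0, 10], [-0.4, -4.3, 5.4, 0, 0, 0, 10], [-0.5, -4.8, 5.0, 0, 0, 0, 10], [-0.5, -5.2, 4.5, 0, 0, 0, 10], [-0.6, -5.6, 4.0, 0, 0, 0, 10]]}}

```text
clock: 10.65
position: [0.6052, 0.0918, 0.113]
tool_rot: [-2.478, 1.57, 2.136]
force: [-5.7, 2.4, -5.6]
grip_width: 0.015
```

Request:
{"op": "play_rows", "data": {"deltas": [[-0.6, -5.9, 3.5, 0, 0, 0, 10], [-0.6, -6.2, 3.0, 0, 0, 0, 10], [-0.6, -6.4, 2.4, 0, 0, 0, 10], [-0.7, -6.6, 1.8, 0, 0, 0, 10], [-0.7, -6.8, 1.2, 0, 0, 0, 10], [-0.7, -6.8, 0.6, 0, 0, 0, 10], [-0.7, -6.9, 0, 0, 0, 0, 10], [-0.3, -3, 0, 0, 0, 0, 10]]}}

```text
clock: 11.65
position: [0.6005, 0.0434, 0.1261]
tool_rot: [2.455, 1.57, 0.786]
force: [-7.0, 4.1, 5.5]
grip_width: 0.0143
```

Request:
{"op": "play_rows", "data": {"deltas": [[-0.2, -2, 0, 0, 0, 0, 10], [0, 0, 0, 0, 0, 0, 10]]}}

```text
clock: 11.9
position: [0.6003, 0.0414, 0.126]
tool_rot: [2.314, 1.57, 0.646]
force: [-7.1, 2.7, 4.3]
grip_width: 0.0148
```

Request:
{"op": "play_rows", "data": {"deltas": [[0, 0, 0, 0, 0, 0, 45], [0, 0, 0, 0, 0, 0, 45], [0, 0, 0, 0, 0, 0, 45], [0, 0, 20, 0, 0, 0, 45], [0, 0, 30, 0, 0, 0, 45], [0, 0, 30, 0, 0, 0, 45], [0, 0, 0, 0, 0, 0, 45]]}}

```text
clock: 12.78
position: [0.6015, 0.0414, 0.2069]
tool_rot: [1.742, 1.567, 0.073]
force: [-0.1, 0.5, -0.8]
grip_width: 0.0451
```

Request:
{"op": "play_rows", "data": {"deltas": [[-14, -3, 0, 0, 0, 9, 45], [-14, -3, 0, 0, 0, 9, 45], [-14, -3, 0, 0, 0, 9, 45], [-14, -3, 0, 0, 0, 9, 45], [-14, -3, 0, 0, 0, 9, 45], [-14, -3, 0, 0, 0, 9, 45], [-14, -3, 0, 0, 0, 9, 45], [-14, -3, 0, 0, 0, 9, 45]]}}

```text
clock: 13.78
position: [0.4878, 0.0171, 0.2041]
tool_rot: [-2.809, 1.57, 3.067]
force: [0.2, -0.2, -0.5]
grip_width: 0.0451
```

Request:
{"op": "play_rows", "data": {"deltas": [[-14, -3, -10, 0, 0, 9, 50], [0, 0, 0, 0, 0, 9, 50], [0, 0, 0, 0, 0, 0, 50], [0, 0, 0, 0, 0, 0, 50]]}}

```text
clock: 14.28
position: [0.4745, 0.0143, 0.1944]
tool_rot: [2.146, 1.571, 2.044]
force: [-0.3, 0.4, -0.4]
grip_width: 0.0502
```

```bash
python3 - <<'E'
from h import *
ci=vision.camera_info("wrist");i=vision.grab_frame("wrist")[:,:,::-1].copy()
s=telemetry.observe();R=rot();print(s["position"],s["qpos"].round(2),s["force"],np.degrees(np.arctan2(R[1,1],R[0,1])))
for p in [pin("L",1.57),pin("R",1.57),pin("N",.255),W(.094,-.0885,.07)]:
    u=proj(ci,p)[0];print(u.round());cv2.circle(i,(int(round(u[0])),int(round(u[1]))),3,(0,0,255),1)
cv2.imwrite("pics/w3.png",cv2.convertScaleAbs(i,alpha=1.4))
E
```

```text
[0.47450332 0.01431346 0.19450746] [ 0.5   0.44 -0.84  1.99  0.42  0.89  0.91] [ 0.20615166  0.52675583 -0.01213162] 84.20685666974472
[380. 363.]
[268. 363.]
[324. 199.]
[245. 383.]
```

View pics/w3.png

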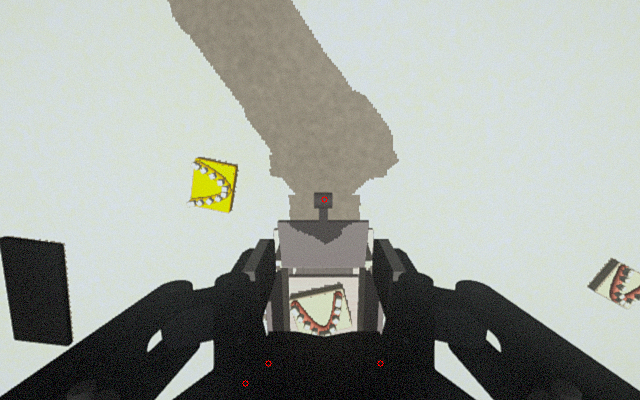

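The near pin is at (324,199), on its prediction, and both side panels stand edge-on. I'll descend and raise the near panel.

Request:
{"op": "play_rows", "data": {"deltas": [[0, 0, -25, 0, 0, 0, 50], [0, 0, -25, 0, 0, 0, 50], [0, 0, -25, 0, 0, 0, 50], [0, 0, -25, 0, 0, 0, 50], [0, 0, -25, 0, 0, 0, 50], [0, 0, 0, 0, 0, 0, 10], [0, 0, 0, 0, 0, 0, 10], [0, 0, 0, 0, 0, 0, 10]]}}

```text
clock: 15.32
position: [0.4746, 0.0137, 0.0704]
tool_rot: [-0.932, 1.57, -1.031]
force: [-2.9, -3.2, 1.0]
grip_width: 0.0152
```

Request:
{"op": "play_rows", "data": {"deltas": [[0, 0, 0, 0, 0, 0, 10]]}}

```text
clock: 15.45
position: [0.4745, 0.0138, 0.0702]
tool_rot: [-0.844, 1.57, -0.943]
force: [-2.0, -4.3, 1.0]
grip_width: 0.0152
```

Request:
{"op": "play_rows", "data": {"deltas": [[2.4, -0.2, 7.0, 0, 0, 0, 10], [3.1, -0.3, 6.7, 0, 0, 0, 10], [3.7, -0.4, 6.4, 0, 0, 0, 10], [4.3, -0.4, 6.0, 0, 0, 0, 10], [4.8, -0.5, 5.6, 0, 0, 0, 10], [5.3, -0.5, 5.1, 0, 0, 0, 10], [5.8, -0.6, 4.6, 0, 0, 0, 10]]}}

```text
clock: 16.32
position: [0.5038, 0.0108, 0.1114]
tool_rot: [-2.33, 1.57, -2.428]
force: [-0.4, -5.5, -8.3]
grip_width: 0.0149
```

Request:
{"op": "play_rows", "data": {"deltas": [[6.2, -0.6, 4.0, 0, 0, 0, 10], [6.5, -0.7, 3.4, 0, 0, 0, 10], [6.8, -0.7, 2.8, 0, 0, 0, 10], [7.0, -0.7, 2.1, 0, 0, 0, 10], [7.2, -0.7, 1.4, 0, 0, 0, 10], [7.3, -0.7, 0.7, 0, 0, 0, 10], [7.3, -0.7, 0, 0, 0, 0, 10], [3, -0.3, 0, 0, 0, 0, 10]]}}

```text
clock: 17.32
position: [0.5551, 0.0057, 0.1257]
tool_rot: [-2.421, 1.57, -2.519]
force: [-4.2, -5.7, 0.3]
grip_width: 0.0146
```

Request:
{"op": "play_rows", "data": {"deltas": [[2, -0.2, 0, 0, 0, 0, 10], [0, 0, 0, 0, 0, 0, 10]]}}

```text
clock: 17.58
position: [0.5569, 0.0056, 0.1257]
tool_rot: [-2.417, 1.57, -2.515]
force: [-2.7, -4.9, -1.2]
grip_width: 0.0151
```

Request:
{"op": "play_rows", "data": {"deltas": [[0, 0, 0, 0, 0, 0, 40], [0, 0, 0, 0, 0, 0, 40], [0, 0, 0, 0, 0, 0, 40], [0, 0, 20, 0, 0, 0, 40], [0, 0, 30, 0, 0, 0, 40], [0, 0, 30, 0, 0, 0, 40], [0, 0, 0, 0, 0, 0, 40]]}}

```text
clock: 18.45
position: [0.5582, 0.0064, 0.2086]
tool_rot: [0.097, 1.567, -0.001]
force: [-0.2, 0.3, -0.7]
grip_width: 0.0403
```

Request:
{"op": "play_rows", "data": {"deltas": [[20, -17, 0, 0, 0, 0, 45], [20, -17, 0, 0, 0, 0, 45], [20, -17, 0, 0, 0, 0, 45], [20, -17, 0, 0, 0, 0, 45], [20, -17, 0, 0, 0, 0, 45], [23, -16, 0, 0, 0, 0, 45], [0, 0, 0, 0, 0, 0, 45], [0, 0, 0, 0, 0, 0, 45]]}}

```text
clock: 19.45
position: [0.6797, -0.0943, 0.2054]
tool_rot: [2.455, 1.57, 2.358]
force: [-0.2, 0.3, 0.2]
grip_width: 0.0448
```

```bash
python3 - <<'E'
from h import *
ci=vision.camera_info("wrist");i=vision.grab_frame("wrist")[:,:,::-1].copy()
s=telemetry.observe();R=rot();print(s["position"],s["force"],np.degrees(np.arctan2(R[1,1],R[0,1])))
for p in [pin("L",1.57),pin("R",1.57),pin("N",1.57),W(.094,-.0885,.07)]:
    u=proj(ci,p)[0];print(u.round());cv2.circle(i,(int(round(u[0])),int(round(u[1]))),3,(0,0,255),1)
cv2.imwrite("pics/w4.png",cv2.convertScaleAbs(i,alpha=1.4))
E
```

```text
[ 0.67963218 -0.09428934  0.20550664] [-0.03946242  0.7671028  -0.7716388 ] 84.4293007649975
[526.  81.]
[388.  80.]
[466.   1.]
[323. 194.]
```

View pics/w4.png

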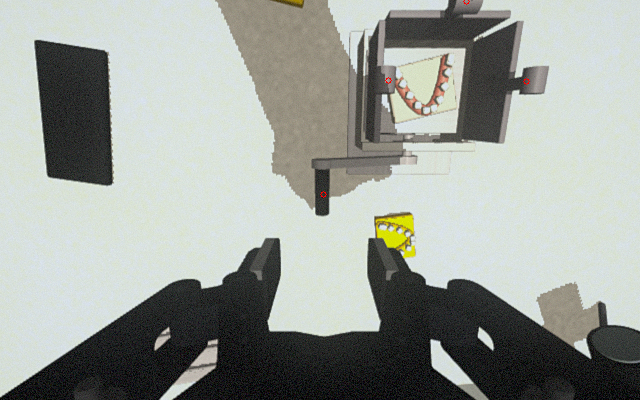

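The wrist view shows all three panels upright; the left pin at (536,80) is about 5 mm outward, roughly 1.5 rad, which is within tolerance. The rod is at (323,194), on its prediction. I'll grasp the lever.

Request:
{"op": "play_rows", "data": {"deltas": [[1, -1, -25, 0, 0, 0, 45], [0.5, -0.6, -25, 0, 0, 0, 45], [0, 0, -25, 0, 0, 0, 45], [0, 0, -25, 0, 0, 0, 45], [0, 0, -25, 0, 0, 0, 45], [0, 0, -26, 0, 0, 0, 45], [0, 0, 0, 0, 0, 0, 45], [0, 0, 0, 0, 0, 0, 5]]}}

```text
clock: 20.5
position: [0.682, -0.0963, 0.0554]
tool_rot: [0.218, 1.57, 0.12]
force: [0.5, 0.2, 0.2]
grip_width: 0.0281
```

Request:
{"op": "play_rows", "data": {"deltas": [[0, 0, 0, 0, 0, 0, 5], [0, 0, 0, 0, 0, 0, 5], [0, 0, 0, 0, 0, 0, 5]]}}

```text
clock: 20.88
position: [0.6823, -0.0965, 0.0554]
tool_rot: [0.008, 1.569, -0.091]
force: [-0.2, 0.3, 7.0]
grip_width: 0.0125
```

```bash
python3 - <<'E'
from h import *
s=telemetry.observe();print(s["position"],s["force"],s["qpos"].round(2))
a=np.linspace(-1.2,0.01,15)
p=np.array([W(.094,.095*np.sin(t),.036+.095*np.cos(t)) for t in a]);print((np.diff(p,axis=0)*1000).round(1).tolist(),p[0],p[-1])
E
```

```text
[ 0.68225272 -0.09652102  0.05537515] [-0.19723533  0.32073699  7.02834982] [ 0.44  0.91 -0.65  1.51  0.63  0.94  1.07]
[[0.3, 3.3, 7.5], [0.4, 3.9, 7.2], [0.5, 4.5, 6.8], [0.5, 5.1, 6.4], [0.6, 5.6, 6.0], [0.6, 6.1, 5.4], [0.7, 6.6, 4.9], [0.7, 7.0, 4.3], [0.7, 7.3, 3.7], [0.8, 7.6, 3.0], [0.8, 7.8, 2.4], [0.8, 8.0, 1.7], [0.8, 8.1, 1.0], [0.8, 8.2, 0.3]] [ 0.68119077 -0.0959857   0.07042399] [ 0.69012523 -0.0069391   0.13099525]
```

Request:
{"op": "play_rows", "data": {"deltas": [[0.3, 3.3, 7.5, 0, 0, 0, 5], [0.4, 3.9, 7.2, 0, 0, 0, 5], [0.5, 4.5, 6.8, 0, 0, 0, 5], [0.5, 5.1, 6.4, 0, 0, 0, 5], [0.6, 5.6, 6.0, 0, 0, 0, 5], [0.6, 6.1, 5.4, 0, 0, 0, 5], [0.7, 6.6, 4.9, 0, 0, 0, 5]]}}

```text
clock: 21.75
position: [0.6855, -0.0658, 0.0998]
tool_rot: [-1.374, 1.565, -1.475]
force: [-3.5, -18.5, 14.7]
grip_width: 0.0124
```

Request:
{"op": "play_rows", "data": {"deltas": [[0.7, 7.0, 4.3, 0, 0, 0, 5], [0.7, 7.3, 3.7, 0, 0, 0, 5], [0.8, 7.6, 3.0, 0, 0, 0, 5], [0.8, 7.8, 2.4, 0, 0, 0, 5], [0.8, 8.0, 1.7, 0, 0, 0, 5], [0.8, 8.1, 1.0, 0, 0, 0, 5], [0.8, 8.2, 0.3, 0, 0, 0, 5], [0, 0, 0, 0, 0, 0, 5]]}}

```text
clock: 22.75
position: [0.6913, -0.0076, 0.1163]
tool_rot: [-0.403, 1.569, -0.501]
force: [-1.0, -3.3, 10.6]
grip_width: 0.0127
```

Request:
{"op": "play_rows", "data": {"deltas": [[0, 0, 0, 0, 0, 0, 5], [0, 0, 0, 0, 0, 0, 5], [0, 0, 0, 0, 0, 0, 5], [0, 0, 0, 0, 0, 0, 5]]}}

```text
clock: 23.25
position: [0.6913, -0.0081, 0.1163]
tool_rot: [-0.405, 1.569, -0.504]
force: [-0.8, -3.7, 9.8]
grip_width: 0.0125
```

```bash
python3 - <<'E'
from h import *
ci=vision.camera_info("wrist");i=vision.grab_frame("wrist")[:,:,::-1].copy()
s0=vision.camera_info("scene");sc=vision.grab_frame("scene")[:,:,::-1].copy()
s=telemetry.observe();R=rot();print(s["position"],s["force"],s["grip_width"])
for p in [pin("L",1.57),pin("R",1.57),pin("N",1.57),W(.094,0,.131)]:
    u=proj(ci,p)[0];print(u.round());cv2.circle(i,(int(round(u[0])),int(round(u[1]))),3,(0,0,255),1)
c=cv2.resize(sc[120:280,230:400],None,fx=3,fy=3,interpolation=cv2.INTER_CUBIC)
for p in [W(.094,0,.131),W(.114,0,.131),W(.064,0,.036),W(.064,0,.131)]:
    u=(proj(s0,p)[0]-[230,120]+.5)*3-.5;cv2.circle(c,(int(u[0]),int(u[1])),3,(0,0,255),1)
w=cv2.resize(i,(640,400))[:300,230:]
c=cv2.resize(c,(int(510*300/480),300))
cv2.imwrite("pics/f1.png",cv2.convertScaleAbs(np.hstack([w,c]),alpha=1.5));print(w.shape,c.shape)
E
```

```text
[ 0.69130836 -0.00805107  0.11635597] [-0.38976959 -3.36797585 10.64909449] 0.012424878360728421
[451.  38.]
[199.  38.]
[ 326. -120.]
[324. 263.]
(300, 410, 3) (300, 318, 3)
```

View pics/f1.png

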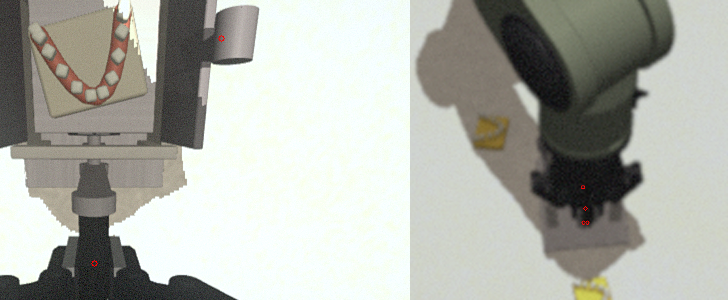

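The lever stands straight up in line with the axle, held by the fingers. The model is on the stage and the left panel is unchanged. I'll hold a little longer, then hand in.

Request:
{"op": "play_rows", "data": {"deltas": [[0, 0, 0, 0, 0, 0, 5], [0, 0, 0, 0, 0, 0, 5], [0, 0, 0, 0, 0, 0, 5], [0, 0, 0, 0, 0, 0, 5]]}}

```text
clock: 23.85
position: [0.6913, -0.0081, 0.1163]
tool_rot: [-0.388, 1.569, -0.487]
force: [-0.0, -3.0, 11.1]
grip_width: 0.0122
```

```bash
python3 - <<'E'
from workcell import telemetry,workorder
s=telemetry.observe();print(s["clock"],s["position"],s["force"],s["grip_width"])
print(workorder.job_done())
E
```

```text
23.85 [ 0.69128974 -0.00806988  0.11633805] [-7.83318305e-03 -3.02887797e+00  1.10603699e+01] 0.012210777508279239
the job is handed in; nothing more can be done
None
```

I raised the right, left and near panels by their pins, then swung the cam lever upright and handed the job in at 23.9 s with the gripper still holding it.

**Lever:** at the last check the gripper was within about 1 mm of the upright lever position. It was still and gripping: the jaws were closed on the rod, with about 11 N measured at the wrist.

**Model and other objects:** the model was on the stage in the last wrist picture. I never moved near the spare model, cup or phone, but I didn't re-measure their positions.

**Panels:** the right and near panels matched their upright positions in the wrist view before the lever grasp; I didn't re-check them after the lift. The left pin sat about 5 mm outward, about 0.07 rad short of upright. That is inside the 0.17 rad limit, so I left it.

**Not measured:** I judged the stage height only from the lever being upright.

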